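# Put the stray ornaments back in their cartons

## Robot

A 7-joint arm with a two-finger parallel gripper is mounted at the origin on the work surface. World frame = base frame: x ahead of the robot, y to its left, z up, the work surface at z = 0. Lengths are in m, angles in rad, forces in N, time in s.
With the tool pointing down it reaches from about 0.4 to 0.875 m from the base axis. Payload 6.5 kg.
Tool frame: the origin (TCP) lies at the very end of the fingers, on their centre line; the grasp point (between the pads) lies 19 mm behind it; z points along the fingers, x is the direction in which the jaws open and shut, and the axes are right-handed (so a half turn about z gives the same grasp; the last joint's range is limited). The gripper opens to 85 mm and grips with 20 to 120 N. Pads are 22 mm wide; open, the fingers measure 114 mm over their backs; the gripper's body (76 mm by 85 mm) begins 54 mm behind the grasp point. The pads swing forward as they close: fully open they stand 13 mm farther back than shut.
Start: joints at [1.073, 0.536, -0.004, 1.538, 0.003, 1.067, -0.071], TCP at [0.272, -0.59, 0.231] pointing down, gripper open.
Joint ranges: [-2.7, 2.7], [-0.37, 2.16], [-1.27, 1.26], [0.24, 2.4], [-1.31, 4.45], [0.19, 1.91], [-2.76, 2.76]. Speed limits (rad/s): [2.39, 2.39, 3.14, 3.14, 3.14, 3.14, 3.14].

## Interface

Orientations are given as a unit quaternion [w, x, y, z].
In Python, from station import * gives the robot as it stands.
- The arm moves only by the tool drive_tool, never from a script. Its argument "steps" is a list that holds one entry, the list of rows, each a list of 5 numbers: the shift along the tool's x, y, z in units of 50 mm (1.0 is 50 mm), then the turn about the tool's z in units of 0.08 rad (1.0 is 0.08 rad), then the opening, from -1 (shut) to 1 (fully open). A call has 1 to 8 rows; each row shifts and turns the commanded pose from where the row before left it, along the tool's axes as they then stand; what a row does not reach is not made up. A row lasts 1/10 s, in which the tool goes at most 50 mm and 8.59 degrees, less where a joint would pass 70% of its speed; a pose out of reach is approached as far as the arm can. A call with a number of a shift or a turn outside -1 to 1 is refused whole. A call with a gripper value outside its range is refused whole. The fingers move at their own pace and stop on an object; "force" is the grip in N (left out, the last holds). Time passes only in rows, so rows that do not move let the fingers close. It gives the time, the measured TCP pose, the force and the opening at its end, in the units of the state.
- read_state(): the state, without advancing time (a new reading comes with each control period).
- read_camera(name): name is "scene" or "top"; returns a dict with "color" (480x640x3 uint8, blue, green, red), "z_map" (480x640 float32, m along the optical axis (not along the pixel's ray), 0 where there is no reading), "mtx" (3x3 intrinsics, pixels), "rvec" (rotation vector, rad) and "tvec" (3), from world to camera coordinates, as OpenCV has them. Camera axes: x right, y down, z forward; pixel columns grow to the right and rows downward; lengths in m; the calibration is good to about 2 mm. A picture is of the moment at which its call begins.
- close_job(): hands the job in, once; it reports no verdict.
The state is a dict: "time_s": time; "joints": joint angles; "dq": joint speeds; "effort": joint torques, N m; "ee_pos": TCP position; "tool_rot": TCP orientation; "wrist_force": force on the tool from outside, world axes, zero at the start; "moment": the same for the moment, N m; "gripper_width": finger opening in m.
Only numpy, scipy, OpenCV 4.12 (cv2) and the standard library are available. Lean on these libraries where they do the work, as an engineer would, in place of code of your own. Each camera call takes 0.05 s, during which the arm holds its last target. There are 200 camera calls.

## Task

Four glass ornaments have been left out on the shop counter: a gold ball, a blue ball, a gold bell and a blue bell. Put each one back, standing upright, in the empty cell of the small carton that holds the other three of the same colour and shape. Lower them in rather than dropping them, and leave the snow globe where it stands.

Things in the scene. Friction and masses are not known exactly. Their poses are not given: they have to be found in the camera images.
- gold_ball: Loose gold glass ball 46 mm in diameter with a frosted white crown around its cap and white dots, standing on a flat foot 18 mm across. Body 44 mm high; on top a brass cap, 15 mm in diameter, from 44 to 58 mm, and a thin wire loop (no wider than the cap) up to 68 mm. 40 g. Origin: centre of underside, z up. Hold it by the cap, fingertips just above the glass; the cells leave no room for fingers around the body.
- blue_ball: Loose blue glass ball 46 mm in diameter with a frosted white crown around its cap and white dots, standing on a flat foot 18 mm across. Body 44 mm high; on top a brass cap, 15 mm in diameter, from 44 to 58 mm, and a thin wire loop (no wider than the cap) up to 68 mm. 40 g. Origin: centre of underside, z up. Hold it by the cap, fingertips just above the glass; the cells leave no room for fingers around the body.
- gold_bell: Loose gold glass bell with a white flared lip and a white band, standing on its flat lip 48 mm wide, 29 mm wide at the shoulder. Body 44 mm high; on top a brass cap, 15 mm in diameter, from 44 to 58 mm, and a thin wire loop (no wider than the cap) up to 68 mm. 40 g. Origin: centre of underside, z up. Hold it by the cap, fingertips just above the glass; the cells leave no room for fingers around the body.
- blue_bell: Loose blue glass bell with a white flared lip and a white band, standing on its flat lip 48 mm wide, 29 mm wide at the shoulder. Body 44 mm high; on top a brass cap, 15 mm in diameter, from 44 to 58 mm, and a thin wire loop (no wider than the cap) up to 68 mm. 40 g. Origin: centre of underside, z up. Hold it by the cap, fingertips just above the glass; the cells leave no room for fingers around the body.
- carton_gold_ball_cell (a point): Empty cell, centre of its floor, 3 mm above the counter, in the gold-ball carton: fixed blue tray 140 x 140 mm, walls 34 mm high, 4 cells 64 mm wide, 68 mm pitch, partitions 30 mm high; the other 3 cells hold gold balls like the loose one (loops to 71 mm). Axes along its sides, z up; neighbours at +68 mm x and 68 mm towards -y. The empty cell is in the row nearest the robot.
- carton_blue_ball_cell (a point): Empty cell, centre of its floor, 3 mm above the counter, in the blue-ball carton: fixed blue tray 140 x 140 mm, walls 34 mm high, 4 cells 64 mm wide, 68 mm pitch, partitions 30 mm high; the other 3 cells hold blue balls like the loose one (loops to 71 mm). Axes along its sides, z up; neighbours at +68 mm x and 68 mm towards +y. The empty cell is in the row nearest the robot.
- carton_gold_bell_cell (a point): Empty cell, centre of its floor, 3 mm above the counter, in the gold-bell carton: fixed blue tray 140 x 140 mm, walls 34 mm high, 4 cells 64 mm wide, 68 mm pitch, partitions 30 mm high; the other 3 cells hold gold bells like the loose one (loops to 71 mm). Axes along its sides, z up; neighbours at +68 mm x and 68 mm towards +y. The empty cell is in the row nearest the robot.
- carton_blue_bell_cell (a point): Empty cell, centre of its floor, 3 mm above the counter, in the blue-bell carton: fixed blue tray 140 x 140 mm, walls 34 mm high, 4 cells 64 mm wide, 68 mm pitch, partitions 30 mm high; the other 3 cells hold blue bells like the loose one (loops to 71 mm). Axes along its sides, z up; neighbours at +68 mm x and 68 mm towards -y. The empty cell is in the row nearest the robot.
- snow_globe: small snow globe standing loose on the counter among the ornaments, not to be disturbed: dark wooden foot 48 mm across, clear ball on it 42 mm across, 57 mm high, 150 g. Origin at the centre of its underside, z up.
Things that resemble listed ones, but are neither listed nor needed, are in the scene too. What is shaped like the gold_ball but pink is not meant. What is shaped like the part that bears carton_gold_bell_cell but green is not meant.

How it is judged:
By the outcome, as a careful person would: the job done as asked, in the order asked, and still so for the second after the job is handed in, with the robot touching nothing.
It also fails if it takes over 93 s, if anything falls off the work surface, if the arm or the gripper's body presses on something with over 40 N, if the wrist force passes 120 N, or if a joint passes its speed limit or range.

## Working session

There is one attempt and no reset: what is moved stays moved. The work goes in short steps, Python scripts to look and compute and a tool call to move; the robot and the scene stay as the last step left them, time stands still between calls to the robot, and variables do not carry over. Pictures are saved under pics/ and viewed, about 12 in all and at most 16, crops included, and the job is handed in when it is done.

Besides the shell and the picture viewer there is one more tool, called after "Call:" as name(argument=value, ...) on one line, values as JSON. drive_tool: Moves the arm, as the interface text tells. Its arguments: {"type":"object","properties":{"steps":{"type":"array","items":{"type":"array","items":{"type":"array","items":{"type":"number","minimum":-1,"maximum":1}}}},"force":{"type":"number"}},"required":["steps"]}

```bash
mkdir -p pics; cat > look.py <<'E'
from station import *
import cv2, numpy as np, sys
def shot(name, tag):
    c=read_camera(name); cv2.imwrite(f'pics/{tag}.png',c['color']); np.savez(f'pics/{tag}.npz',**c); return c
E
python3 - <<'E'
from look import *
for n in('scene','top'):
    c=shot(n,n+'0'); R=cv2.Rodrigues(c['rvec'])[0]; print(n,c['mtx'].tolist(),(-R.T@c['tvec'].ravel()).round(3),R.round(2).tolist())
s=read_state(); print({k:np.round(v,3).tolist() for k,v in s.items()})
E
```

```text
scene [[527.6356087000552, 0.0, 318.8527343876745], [0.0, 527.6356087000552, 241.28249476330967], [0.0, 0.0, 1.0]] [ 0.884 -0.117  0.854] [[0.23, 0.97, 0.01], [0.85, -0.2, -0.49], [-0.47, 0.12, -0.87]]
top [[459.9456694627958, 0.0, 322.16304224122445], [0.0, 459.9456694627958, 246.45661646875874], [0.0, 0.0, 1.0]] [0.265 0.    0.936] [[-0.01, -1.0, 0.01], [-0.98, 0.01, -0.18], [0.18, -0.01, -0.98]]
{'time_s': 0.1, 'joints': [1.073, 0.537, -0.004, 1.539, 0.003, 1.067, -0.071], 'dq': [0.002, -0.003, 0.001, -0.003, -0.001, 0.001, 0.0], 'effort': [0.003, -58.456, 1.053, -25.977, 0.013, 0.005, -0.0], 'ee_pos': [0.272, -0.59, 0.23], 'tool_rot': [-0.0, 0.842, -0.539, -0.001], 'wrist_force': [-0.509, 0.089, 0.628], 'moment': [-0.003, 0.005, 0.012], 'gripper_width': 0.086}
```

View pics/top0.png

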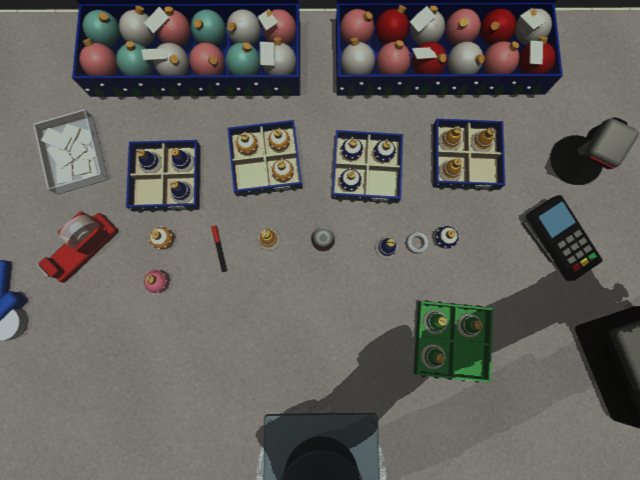

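View pics/scene0.png

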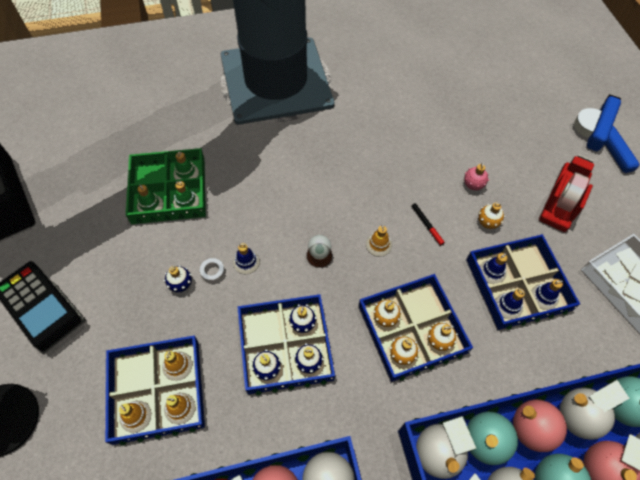

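The views agree. In the top view, the loose ornaments are the gold ball (161,238), gold bell (268,238), blue bell (387,246) and blue ball (446,237). The globe is at (322,239). The empty cells are blue bell (148,192), gold ball (251,174), blue ball (383,181) and gold bell (486,170). Next I'll measure these from depth and rim masks.

```bash
cat >> look.py <<'E'
def world(c):
    h,w=c['z_map'].shape; v,u=np.mgrid[:h,:w]; z=c['z_map'].astype(float)
    K=c['mtx']; P=np.dstack([(u-K[0,2])/K[0,0]*z,(v-K[1,2])/K[1,1]*z,z])
    R=cv2.Rodrigues(c['rvec'])[0]; W=(P-c['tvec'].ravel())@R; W[z==0]=np.nan; return W
def pix(c,p): return cv2.projectPoints(np.array([p],float),c['rvec'],c['tvec'],c['mtx'],None)[0].ravel()
def near(W,xy,r,lo,hi):
    m=(np.hypot(W[...,0]-xy[0],W[...,1]-xy[1])<r)&(W[...,2]>lo)&(W[...,2]<hi); return m
E
cat > m.py <<'E'
from look import *
T=dict(np.load('pics/top0.npz')); S=dict(np.load('pics/scene0.npz')); WT,WS=world(T),world(S)
print('counter z', [np.nanmedian(WT[300:330,200:300,2]).round(4), np.nanmedian(WS[150:200,300:380,2]).round(4)])
for n,(u,v) in dict(gold_ball=(161,238),gold_bell=(268,238),globe=(322,239),blue_bell=(387,246),blue_ball=(446,237),pink=(157,281),ring=(417,242),pen=(219,248)).items():
    xy=WT[v,u,:2]
    for k,W in(('top',WT),('scn',WS)):
        m=near(W,xy,.03,.052,.064); b=near(W,xy,.04,.008,.045)
        print(n,k,'cap',m.sum(),np.round(np.median(W[m],0),4) if m.any() else None,'max',np.nanmax(W[near(W,xy,.04,-1,1)][:,2]).round(3),'body box',((W[b].min(0)+W[b].max(0))/2).round(4)[:2], np.ptp(W[b],0).round(3)[:2])
hsv=lambda c:cv2.cvtColor(c['color'],cv2.COLOR_BGR2HSV)
for n,(u,v),s in(('blue_bell',(163,175),1),('gold_ball',(265,158),1),('blue_ball',(367,166),-1),('gold_bell',(468,154),-1)):
    xy=WT[v,u,:2]
    for k,c,W in(('top',T,WT),('scn',S,WS)):
        h=hsv(c); m=(h[...,0]>100)&(h[...,0]<130)&(h[...,1]>120)&near(W,xy,.115,.029,.038)
        p=W[m][:,:2]; 
        (cx,cy),(a,b),_=r=cv2.minAreaRect((p*1000).astype(np.float32)); ang=r[2]; ang=(ang+45)%90-45
        t=np.radians(ang); e=np.array([np.cos(t),np.sin(t)]); f=np.array([-e[1],e[0]])
        cell=np.array([cx,cy])/1000-.034*e+s*.034*f
        print(n,k,m.sum(),'ctr',round(cx,1),round(cy,1),'size',round(a,1),round(b,1),'yaw',round(ang,2),'cell',cell.round(4))
E
python3 m.py
```

```text
counter z [np.float64(0.0014), np.float64(0.0004)]
gold_ball top cap 56 [0.4513 0.3169 0.0588] max 0.071 body box [0.4526 0.3179] [0.045 0.044]
gold_ball scn cap 64 [0.4573 0.3185 0.0578] max 0.069 body box [0.4562 0.3208] [0.045 0.048]
gold_bell top cap 50 [0.4518 0.1028 0.0595] max 0.07 body box [0.4526 0.1025] [0.044 0.045]
gold_bell scn cap 64 [0.4575 0.1045 0.058 ] max 0.069 body box [0.4581 0.1046] [0.038 0.042]
globe top cap 178 [ 0.4505 -0.0082  0.0555] max 0.061 body box [ 0.4494 -0.0085] [0.043 0.045]
globe scn cap 173 [ 0.4548 -0.0071  0.0553] max 0.06 body box [ 0.4575 -0.0069] [0.037 0.044]
blue_bell top cap 51 [ 0.432  -0.1397  0.0591] max 0.07 body box [ 0.4334 -0.1395] [0.046 0.041]
blue_bell scn cap 66 [ 0.4377 -0.1373  0.058 ] max 0.069 body box [ 0.4399 -0.1373] [0.034 0.045]
blue_ball top cap 54 [ 0.45   -0.2581  0.0585] max 0.072 body box [ 0.4509 -0.2471] [0.045 0.071]
blue_ball scn cap 75 [ 0.4551 -0.2568  0.058 ] max 0.069 body box [ 0.4535 -0.2467] [0.047 0.069]
pink top cap 57 [0.3633 0.3216 0.0592] max 0.068 body box [0.3645 0.323 ] [0.044 0.045]
pink scn c
[... 322 characters left out ...]
box [0.4326 0.2053] [0.078 0.028]
blue_bell top 473 ctr 586.5 321.1 size 141.4 141.4 yaw 1.23 cell [0.5518 0.3544]
blue_bell scn 1133 ctr 588.6 322.1 size 141.7 142.3 yaw 1.45 cell [0.5537 0.3552]
gold_ball top 413 ctr 623.5 112.6 size 141.5 138.5 yaw 6.87 cell [0.5856 0.1423]
gold_ball scn 950 ctr 625.8 113.5 size 140.3 141.4 yaw 6.57 cell [0.5881 0.1434]
blue_ball top 467 ctr 603.7 -101.6 size 138.9 141.1 yaw -4.12 cell [ 0.5673 -0.133 ]
blue_ball scn 1094 ctr 605.4 -100.0 size 139.1 141.2 yaw -4.04 cell [ 0.5691 -0.1315]
gold_bell top 503 ctr 630.3 -314.4 size 139.8 142.0 yaw -2.73 cell [ 0.5947 -0.3467]
gold_bell scn 1012 ctr 631.1 -312.9 size 139.6 141.4 yaw -2.69 cell [ 0.5955 -0.3453]
```

Call:
drive_tool(steps=[[[0,0,0,-1,-0.06],[0,0,0,-1,-0.06],[0,0,0,-1,-0.06],[0,0,0,-1,-0.06],[0,0,0,-1,-0.06],[0,0,0,-1,-0.06],[0,0,0,-1,-0.06],[0,0,0,-1,-0.06]]], force=25)

```text
time_s: 0.9
ee_pos: [0.2719, -0.59, 0.2308]
tool_rot: [-0.0, 0.969, -0.245, -0.0]
wrist_force: [-0.8, -0.4, -0.3]
gripper_width: 0.0401
```

Call:
drive_tool(steps=[[[0,0,0,-1,-0.06],[0,0,0,-1,-0.06],[0,0,0,-1,-0.06],[0,0,0,-1,-0.06],[0,0,0,-1,-0.06],[0,0,0,-1,-0.06],[0,0,0,-0.25,-0.06],[0,0,0,0,-0.06]]])

```text
time_s: 1.7
ee_pos: [0.2718, -0.5902, 0.2309]
tool_rot: [-0.0, 1.0, -0.0, -0.0]
wrist_force: [-0.5, 1.1, 0.3]
gripper_width: 0.04
```

Call:
drive_tool(steps=[[[0.45,-0.75,0,0,-0.06],[0.45,-0.75,0,0,-0.06],[0.45,-0.75,0,0,-0.06],[0.46,-0.75,0,0,-0.06],[0.46,-0.75,0,0,-0.06],[0.46,-0.75,0,0,-0.06],[0.46,-0.75,0,0,-0.06],[0.46,-0.75,0,0,-0.06]]])

```text
time_s: 2.5
ee_pos: [0.4549, -0.2886, 0.2314]
tool_rot: [0.0, 1.0, -0.001, 0.0]
wrist_force: [0.3, -1.0, -0.4]
gripper_width: 0.04
```

Call:
drive_tool(steps=[[[0,-0.95,0,0,-0.06],[0,-0.95,0,0,-0.06],[0,-0.95,0,0,-0.06],[0,-0.95,0,0,-0.06],[0,-0.95,0,0,-0.06],[0,-0.95,0,0,-0.06],[0,-0.95,0,0,-0.06],[0,-0.95,0,0,-0.06]]])

```text
time_s: 3.3
ee_pos: [0.4536, 0.0916, 0.2315]
tool_rot: [0.0, 1.0, -0.001, 0.0]
wrist_force: [0.6, 0.3, 0.0]
gripper_width: 0.0401
```

Call:
drive_tool(steps=[[[0,-0.9,0.3,0,-0.06],[0,-0.9,0.3,0,-0.06],[0,-0.9,0.3,0,-0.06],[0,-0.9,0.3,0,-0.06],[0,-0.7,0.3,0,-0.06],[0,-0.25,0.3,0,-0.06],[0,0,0,0,-0.06],[0,0,0,0,-0.06]]])

```text
time_s: 4.1
ee_pos: [0.4535, 0.3166, 0.1412]
tool_rot: [0.001, 1.0, 0.0, -0.0]
wrist_force: [1.1, -0.1, 0.4]
gripper_width: 0.0402
```

Call:
drive_tool(steps=[[[0,0,0.4,0,-0.06],[0,0,0.4,0,-0.06],[0,0,0.4,0,-0.06],[0,0,0,0,-0.06],[0,0,0,0,-0.06]]])

```text
time_s: 4.6
ee_pos: [0.4543, 0.3164, 0.0822]
tool_rot: [0.0, 1.0, -0.0, 0.0]
wrist_force: [-0.1, 0.0, -0.1]
gripper_width: 0.0401
```

```bash
python3 - <<'E'
from look import *
a=[]
for n in('top','scene'):
    c=shot(n,n+'1'); u,v=pix(c,[.454,.317,.06]).astype(int); print(n,u,v)
    a.append(cv2.resize(c['color'][v-40:v+40,u-40:u+40],(400,400),interpolation=cv2.INTER_CUBIC))
cv2.imwrite('pics/c1.png',np.hstack(a)); print(read_state()['ee_pos'])
E
```

```text
top 155 233
scene 494 205
[0.45463564 0.31737844 0.08277622]
```

View pics/c1.png

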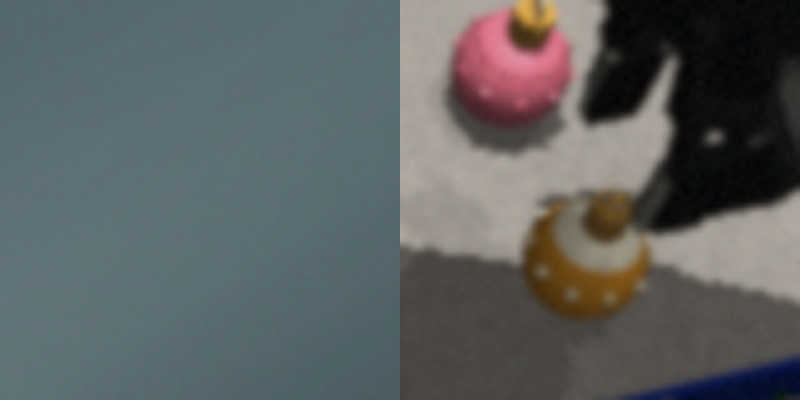

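The scene crop shows the cap at crop pixel (605,210) and the two fingertips at about (598,115) and (650,225). I'll check that alignment numerically.

```bash
python3 - <<'E'
from look import *
c=dict(np.load('pics/scene1.npz'))
f=lambda p:((pix(c,p)-[454,165])*5+[400,0]).round(0)
for p in([.4546,.3174,.0828],[.4346,.3174,.0828],[.4746,.3174,.0828],[.4346,.3174,.09],[.4746,.3174,.09],[.4546,.3174,.058],[.4546,.3174,.068]): print(p,f(p))
W=world(c); m=near(W,[.4546,.3174],.08,.072,.16)
v,u=np.nonzero(m); 
# lowest finger points by side
P=W[m]
for lo,hi in((.40,.4546),(.4546,.51)):
    q=P[(P[:,0]>lo)&(P[:,0]<hi)]; q=q[q[:,2]<q[:,2].min()+.012]; print(len(q),q.min(0).round(4),q.max(0).round(4))
m=near(W,[.4546,.3174],.03,.05,.0705); print(m.sum(),W[m].mean(0).round(4),W[m].min(0).round(4),W[m].max(0).round(4))
E
```

```text
[0.4546, 0.3174, 0.0828] [623. 167.]
[0.4346, 0.3174, 0.0828] [601. 121.]
[0.4746, 0.3174, 0.0828] [645. 213.]
[0.4346, 0.3174, 0.09] [607. 109.]
[0.4746, 0.3174, 0.09] [652. 202.]
[0.4546, 0.3174, 0.058] [602. 205.]
[0.4546, 0.3174, 0.068] [610. 190.]
51 [0.425  0.3063 0.0848] [0.4378 0.3281 0.0966]
31 [0.4754 0.3053 0.0861] [0.4898 0.3228 0.0979]
75 [0.4569 0.3185 0.058 ] [0.4483 0.312  0.0502] [0.4642 0.3259 0.0693]
```

Call:
drive_tool(steps=[[[0,-0.02,0.25,0,-0.06],[0,0,0.25,0,-0.06],[0,0,0.18,0,-0.06],[0,0,0,0,-0.06],[0,0,0,0,-1],[0,0,0,0,-1],[0,0,0,0,-1],[0,0,0,0,-1]]], force=25)

```text
time_s: 5.5
ee_pos: [0.4538, 0.3185, 0.0476]
tool_rot: [-0.0, 1.0, 0.001, 0.0]
wrist_force: [-0.6, -0.0, -1.3]
gripper_width: 0.0135
```

Call:
drive_tool(steps=[[[0,0,0,0,-1],[0,0,-0.1,0,-1],[0,0,-0.3,0,-1],[0,0,-0.5,0,-1],[0,0,-0.5,0,-1],[0,0,-0.4,0,-1],[0,0,0,0,-1],[0,0,0,0,-1]]])

```text
time_s: 6.3
ee_pos: [0.4538, 0.3184, 0.1381]
tool_rot: [-0.0, 1.0, 0.0, 0.001]
wrist_force: [0.5, -0.3, -0.3]
gripper_width: 0.0135
```

Call:
drive_tool(steps=[[[0.24,0.3,0,0,-1],[0.44,0.6,0,0,-1],[0.5,0.7,0,0,-1],[0.5,0.7,0,0,-1],[0.5,0.6,0,0,-1],[0.3,0.4,0,0,-1],[0.16,0.21,0,0,-1],[0,0,0,0,-1]]])

```text
time_s: 7.1
ee_pos: [0.586, 0.1412, 0.1364]
tool_rot: [0.0, 1.0, -0.001, -0.001]
wrist_force: [-0.1, 0.5, -0.5]
gripper_width: 0.0132
```

```bash
python3 - <<'E'
from look import *
c=shot('scene','scene2'); print(read_state()['ee_pos'])
u,v=pix(c,[.6,.14,.06]).astype(int)
cv2.imwrite('pics/c2.png',cv2.resize(c['color'][v-90:v+60,u-100:u+100],(800,600),interpolation=cv2.INTER_CUBIC))
E
```

```text
[0.58501539 0.1433699  0.13662905]
```

View pics/c2.png

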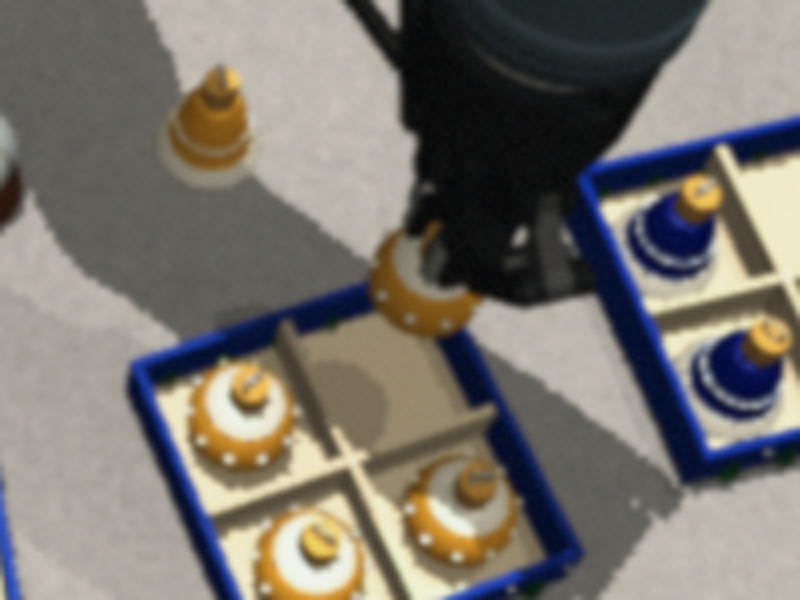

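The gold ball hangs upright, and its shadow falls in the empty cell. Lowering it now.

Call:
drive_tool(steps=[[[0,0,0.3,0,-1],[0,0,0.5,0,-1],[0,0,0.4,0,-1],[0,0,0.25,0,-1],[0,0,0.15,0,-1],[0,0,0.08,0,-1],[0,0,0,0,-1],[0,0,0,0,-1]]])

```text
time_s: 7.95
ee_pos: [0.5862, 0.1433, 0.0539]
tool_rot: [-0.0, 1.0, 0.001, 0.001]
wrist_force: [-0.5, 0.1, 0.8]
gripper_width: 0.0133
```

```bash
python3 - <<'E'
from look import *
s=[read_state() for _ in range(3)]; print([(np.round(x['ee_pos'],4),np.round(x['wrist_force'],1)) for x in s])
c=shot('scene','scene3')
u,v=pix(c,[.6,.14,.06]).astype(int)
cv2.imwrite('pics/c3.png',cv2.resize(c['color'][v-60:v+60,u-80:u+80],(640,480),interpolation=cv2.INTER_CUBIC))
E
```

```text
[(array([0.5862, 0.1433, 0.0539]), array([-0.5,  0.1,  0.8])), (array([0.5862, 0.1433, 0.0539]), array([-0.5,  0.1,  0.8])), (array([0.5862, 0.1433, 0.0539]), array([-0.5,  0.1,  0.8]))]
```

View pics/c3.png

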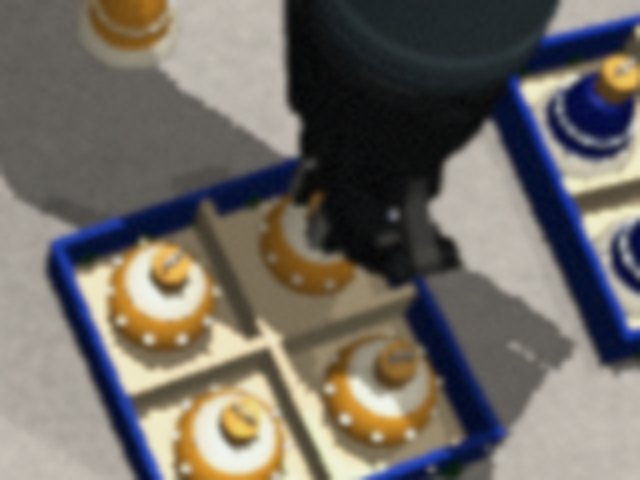

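The ball is in its cell, with about 2–3 mm still to go. Easing down until contact.

Call:
drive_tool(steps=[[[0,0,0.03,0,-1],[0,0,0.02,0,-1],[0,0,0,0,-1]]])

```text
time_s: 8.3
ee_pos: [0.5857, 0.1429, 0.0508]
tool_rot: [0.0, 1.0, 0.0, -0.0]
wrist_force: [-0.0, 0.1, -0.3]
gripper_width: 0.0137
```

Call:
drive_tool(steps=[[[0,0,0.01,0,-1],[0,0,0,0,-0.2],[0,0,0,0,-0.1],[0,0,0,0,-0.06],[0,0,-0.1,0,-0.06],[0,0,-0.5,0,-0.06],[0,0,-0.8,0,-0.06],[0,0,-0.4,0,-0.06]]])

```text
time_s: 9.1
ee_pos: [0.587, 0.1437, 0.1435]
tool_rot: [-0.001, 1.0, 0.001, 0.002]
wrist_force: [0.1, 0.0, -1.2]
gripper_width: 0.0402
```

Call:
drive_tool(steps=[[[-0.3,0.9,0,0,-0.06],[-0.3,0.9,0,0,-0.06],[-0.3,0.9,0,0,-0.06],[-0.3,0.9,0,0,-0.06],[-0.3,0.9,0,0,-0.06],[-0.3,0.9,0,0,-0.06],[-0.3,0.9,0,0,-0.06],[-0.3,0.9,0,0,-0.06]]])

```text
time_s: 9.9
ee_pos: [0.4655, -0.2189, 0.1408]
tool_rot: [0.0, 1.0, 0.001, 0.0]
wrist_force: [1.1, -0.2, -0.9]
gripper_width: 0.0401
```

Call:
drive_tool(steps=[[[-0.29,0.8,0,0,-0.06],[0,0,0.4,0,-0.06],[0,0,0.4,0,-0.06],[0,0,0.4,0,-0.06],[0,0,0,0,-0.06],[0,0,0,0,-0.06]]])

```text
time_s: 10.5
ee_pos: [0.4519, -0.257, 0.0808]
tool_rot: [-0.0, 1.0, 0.001, -0.0]
wrist_force: [0.1, 0.9, 0.8]
gripper_width: 0.0401
```

```bash
cat > align.py <<'E'
from look import *
tag=sys.argv[1]; s=read_state(); p=s['ee_pos']; c=shot('scene','al_'+tag); W=world(c)
m=near(W,p,.03,.05,.0705); q=W[m]; print('tcp',p.round(4),'cap',m.sum(),((q.min(0)+q.max(0))/2).round(4),np.ptp(q,0).round(4))
P=W[near(W,p,.08,.074,.16)]
for sgn in(-1,1):
    q=P[(P[:,0]-p[0])*sgn>.012]; q=q[q[:,2]<q[:,2].min()+.012]; print('finger',sgn,len(q),q.min(0).round(4),q.max(0).round(4))
E
python3 align.py blueball; python3 - <<'E'
import cv2
c=cv2.imread('pics/al_blueball.png'); cv2.imwrite('pics/c4.png',cv2.resize(c[200:360,80:340],(780,480),interpolation=2))
E
```

```text
tcp [ 0.4519 -0.257   0.0808] cap 9 [ 0.454  -0.2508  0.0573] [0.0083 0.0025 0.0073]
finger -1 10 [ 0.43  -0.259  0.081] [ 0.4343 -0.2453  0.0926]
finger 1 24 [ 0.4742 -0.2628  0.0841] [ 0.4877 -0.245   0.096 ]
```

View pics/c4.png

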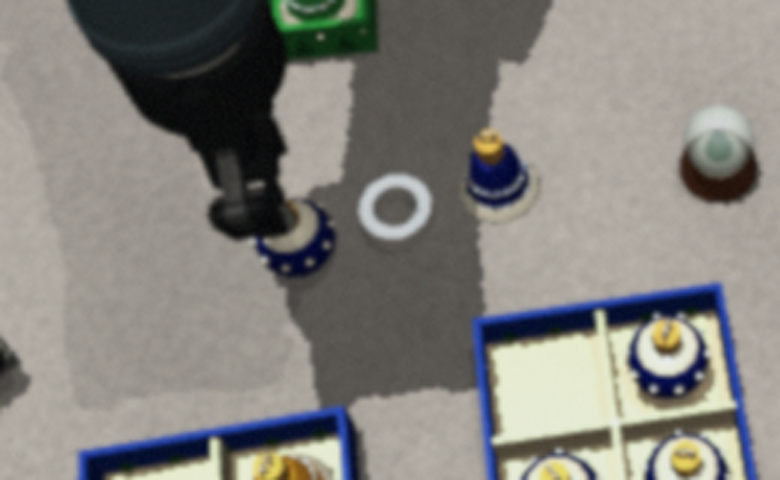

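The cap is mostly hidden by the near finger, but the alignment agrees with the measurement to within 2 mm. Grasping.

Call:
drive_tool(steps=[[[0,0.02,0.25,0,-0.06],[0,0,0.25,0,-0.06],[0,0,0.16,0,-0.06],[0,0,0,0,-0.06],[0,0,0,0,-1],[0,0,0,0,-1],[0,0,0,0,-1],[0,0,0,0,-1]]], force=25)

```text
time_s: 11.35
ee_pos: [0.4518, -0.2583, 0.0475]
tool_rot: [0.0, 1.0, 0.0, 0.0]
wrist_force: [0.0, 0.3, -0.2]
gripper_width: 0.0135
```

Call:
drive_tool(steps=[[[0,0,0,0,-1],[0,0,-0.1,0,-1],[0,0,-0.3,0,-1],[0,0,-0.5,0,-1],[0,0,-0.5,0,-1],[0,0,-0.4,0,-1],[0,0,0,0,-1],[0,0,0,0,-1]]])

```text
time_s: 12.15
ee_pos: [0.4518, -0.2584, 0.1381]
tool_rot: [0.0, 1.0, 0.0, 0.0]
wrist_force: [0.0, -0.6, -1.2]
gripper_width: 0.0135
```

Call:
drive_tool(steps=[[[0.2,-0.23,0,0,-1],[0.4,-0.45,0,0,-1],[0.5,-0.55,0,0,-1],[0.5,-0.55,0,0,-1],[0.4,-0.45,0,0,-1],[0.2,-0.2,0,0,-1],[0.1,-0.1,0,0,-1],[0,0,0,0,-1]]])

```text
time_s: 12.95
ee_pos: [0.5664, -0.1313, 0.1367]
tool_rot: [-0.0, 1.0, 0.001, -0.001]
wrist_force: [-0.8, 0.4, -0.8]
gripper_width: 0.0134
```

Call:
drive_tool(steps=[[[0,0,0.3,0,-1],[0,0,0.5,0,-1],[0,0,0.4,0,-1],[0,0,0.25,0,-1],[0,0,0.15,0,-1],[0,0,0.08,0,-1],[0,0,0,0,-1],[0,0,0,0,-1]]])

```text
time_s: 13.75
ee_pos: [0.5671, -0.1317, 0.0539]
tool_rot: [0.0, 1.0, 0.0, 0.001]
wrist_force: [0.7, 0.0, -0.5]
gripper_width: 0.0133
```

```bash
python3 - <<'E'
from look import *
c=shot('scene','scene4'); c0=dict(np.load('pics/scene3.npz'))
a=c['color'][280:400,220:380]; b=c0['color']; 
cv2.imwrite('pics/c5.png',cv2.resize(a,(640,480),interpolation=2)); print(read_state()['ee_pos'])
E
```

```text
[ 0.56713353 -0.13167392  0.05403731]
```

View pics/c5.png

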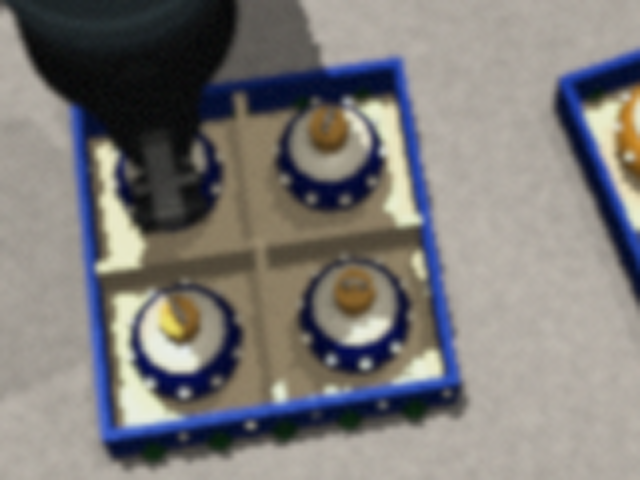

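The blue ball is centred in its cell. Setting it down, then moving to the gold bell at (.4543,.104).

Call:
drive_tool(steps=[[[0,0,0.03,0,-1],[0,0,0.03,0,-1],[0,0,0,0,-1],[0,0,0,0,-0.2],[0,0,0,0,-0.1],[0,0,0,0,-0.06],[0,0,0,0,-0.06]]])

```text
time_s: 14.5
ee_pos: [0.5665, -0.1315, 0.0503]
tool_rot: [0.0, 1.0, 0.001, -0.0]
wrist_force: [-0.1, -0.6, 0.3]
gripper_width: 0.04
```

Call:
drive_tool(steps=[[[0,0,-0.1,0,-0.06],[0,0,-0.5,0,-0.06],[0,0,-0.8,0,-0.06],[0,0,-0.4,0,-0.06],[0,0,0,0,-0.06]]])

```text
time_s: 15.0
ee_pos: [0.5689, -0.1317, 0.1439]
tool_rot: [0.001, 1.0, 0.0, 0.003]
wrist_force: [0.0, 0.3, -0.1]
gripper_width: 0.0399
```

Call:
drive_tool(steps=[[[-0.38,-0.8,0,0,-0.06],[-0.38,-0.8,0,0,-0.06],[-0.38,-0.8,0,0,-0.06],[-0.38,-0.8,0,0,-0.06],[-0.38,-0.8,0,0,-0.06],[-0.35,-0.71,0,0,-0.06],[0,0,0,0,-0.06],[0,0,0,0,-0.06]]])

```text
time_s: 15.8
ee_pos: [0.4532, 0.1043, 0.1399]
tool_rot: [0.0, 1.0, 0.002, -0.0]
wrist_force: [0.5, -1.7, 0.8]
gripper_width: 0.04
```

Call:
drive_tool(steps=[[[0,0,0.4,0,-0.06],[0,0,0.4,0,-0.06],[0,0,0.4,0,-0.06],[0,0,0,0,-0.06],[0,0,0,0,-0.06]]])

```text
time_s: 16.3
ee_pos: [0.454, 0.1029, 0.0802]
tool_rot: [0.0, 1.0, -0.0, -0.0]
wrist_force: [-0.1, 0.6, -0.1]
gripper_width: 0.0402
```

```bash
python3 align.py goldbell; python3 - <<'E'
from look import *
W=world(dict(np.load('pics/al_goldbell.npz')))
for n,xy in(('blue ball',(.567,-.132)),('gold ball',(.586,.143))):
    m=near(W,xy,.03,.057,.0675); q=W[m]; print(n,m.sum(),np.median(q,0).round(4))
E
```

```text
tcp [0.454  0.1029 0.0802] cap 28 [0.4555 0.1011 0.0583] [0.0135 0.0069 0.0165]
finger -1 25 [0.4293 0.0925 0.0823] [0.4371 0.1033 0.0936]
finger 1 29 [0.4762 0.0921 0.084 ] [0.4898 0.1096 0.0959]
blue ball 75 [ 0.5691 -0.1311  0.0611]
gold ball 68 [0.5887 0.1434 0.0615]
```

Alignment is good, and both placed balls stand upright in their cells. Grasping the gold bell.

Call:
drive_tool(steps=[[[0,-0.01,0.25,0,-0.06],[0,0,0.25,0,-0.06],[0,0,0.15,0,-0.06],[0,0,0,0,-0.06],[0,0,0,0,-1],[0,0,0,0,-1],[0,0,0,0,-1],[0,0,0,0,-1]]], force=25)

```text
time_s: 17.15
ee_pos: [0.454, 0.1044, 0.048]
tool_rot: [-0.0, 1.0, 0.001, 0.0]
wrist_force: [0.1, -0.5, -0.8]
gripper_width: 0.0132
```

Call:
drive_tool(steps=[[[0,0,0,0,-1],[0,0,-0.1,0,-1],[0,0,-0.3,0,-1],[0,0,-0.5,0,-1],[0,0,-0.5,0,-1],[0,0,-0.4,0,-1],[0,0,-0.2,0,-1],[0,0,0,0,-1]]])

```text
time_s: 17.95
ee_pos: [0.4547, 0.1044, 0.1489]
tool_rot: [-0.0, 1.0, 0.0, 0.001]
wrist_force: [0.0, 0.3, 0.1]
gripper_width: 0.0133
```

Call:
drive_tool(steps=[[[0.09,0.3,0,0,-1],[0.18,0.6,0,0,-1],[0.25,0.8,0,0,-1],[0.25,0.8,0,0,-1],[0.25,0.8,0,0,-1],[0.25,0.8,0,0,-1],[0.25,0.8,0,0,-1],[0.25,0.8,0,0,-1]]])

```text
time_s: 18.75
ee_pos: [0.542, -0.1822, 0.1463]
tool_rot: [-0.0, 1.0, 0.001, -0.001]
wrist_force: [0.8, -0.2, -0.1]
gripper_width: 0.0131
```

Call:
drive_tool(steps=[[[0.25,0.8,0,0,-1],[0.25,0.8,0,0,-1],[0.25,0.8,0,0,-1],[0.15,0.5,0,0,-1],[0.09,0.3,0,0,-1],[0.03,0.1,0,0,-1],[0,0,0,0,-1],[0,0,0,0,-1]]])

```text
time_s: 19.55
ee_pos: [0.5936, -0.3437, 0.1471]
tool_rot: [-0.001, 1.0, 0.001, -0.001]
wrist_force: [-0.8, 0.0, -1.5]
gripper_width: 0.0133
```

Call:
drive_tool(steps=[[[0,0,0.3,0,-1],[0,0,0.5,0,-1],[0,0,0.5,0,-1],[0,0,0.35,0,-1],[0,0,0.15,0,-1],[0,0,0.08,0,-1],[0,0,0,0,-1],[0,0,0,0,-1]]])

```text
time_s: 20.35
ee_pos: [0.5945, -0.3458, 0.0548]
tool_rot: [0.0, 1.0, 0.0, 0.001]
wrist_force: [0.1, -0.5, -0.2]
gripper_width: 0.0131
```

```bash
python3 - <<'E'
from look import *
c=shot('scene','scene5')
cv2.imwrite('pics/c6.png',cv2.resize(c['color'][325:445,80:240],(640,480),interpolation=2)); print(read_state()['ee_pos'])
E
```

```text
[ 0.59453155 -0.34582627  0.05491049]
```

View pics/c6.png

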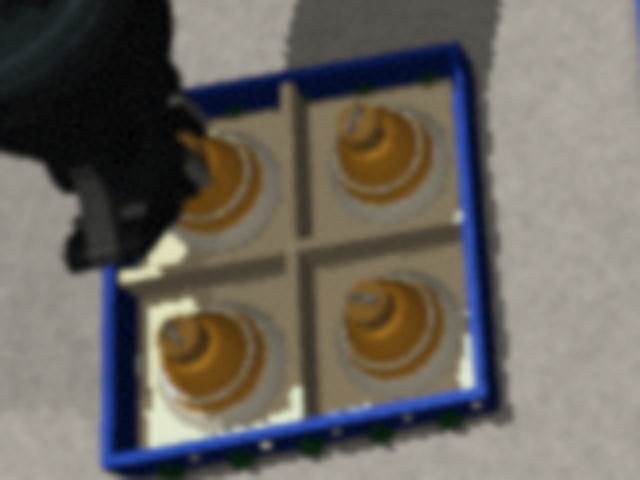

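The gold bell is in its cell. Setting it down.

Call:
drive_tool(steps=[[[0,0,0.04,0,-1],[0,0,0.03,0,-1],[0,0,0,0,-1],[0,0,0,0,-0.2],[0,0,0,0,-0.1],[0,0,0,0,-0.06],[0,0,0,0,-0.06]]])

```text
time_s: 21.1
ee_pos: [0.5937, -0.3454, 0.0501]
tool_rot: [-0.0, 1.0, 0.001, -0.0]
wrist_force: [-1.3, -0.4, -0.8]
gripper_width: 0.0404
```

Call:
drive_tool(steps=[[[0,0,-0.1,0,-0.06],[0,0,-0.5,0,-0.06],[0,0,-0.8,0,-0.06],[0,0,-0.4,0,-0.06],[0,0,0,0,-0.06]]])

```text
time_s: 21.6
ee_pos: [0.5962, -0.3464, 0.1446]
tool_rot: [0.002, 1.0, 0.0, 0.003]
wrist_force: [-0.5, -0.9, -0.2]
gripper_width: 0.0404
```

Call:
drive_tool(steps=[[[-0.46,-0.6,0,0,-0.06],[-0.46,-0.6,0,0,-0.06],[-0.46,-0.6,0,0,-0.06],[-0.46,-0.6,0,0,-0.06],[-0.46,-0.6,0,0,-0.06],[-0.46,-0.6,0,0,-0.06],[-0.43,-0.56,0,0,-0.06],[0,0,0,0,-0.06]]])

```text
time_s: 22.4
ee_pos: [0.4303, -0.1341, 0.1395]
tool_rot: [-0.001, 1.0, 0.003, -0.002]
wrist_force: [0.1, 0.2, 0.5]
gripper_width: 0.0401
```

Call:
drive_tool(steps=[[[0,0,0.4,0,-0.06],[0,0,0.4,0,-0.06],[0,0,0.4,0,-0.06],[0,0,0,0,-0.06],[0,0,0,0,-0.06]]])

```text
time_s: 22.9
ee_pos: [0.434, -0.1378, 0.0802]
tool_rot: [-0.0, 1.0, 0.0, -0.0]
wrist_force: [-0.6, -0.1, -0.3]
gripper_width: 0.0403
```

```bash
python3 align.py bluebell
```

```text
Traceback (most recent call last):
  File "align.py", line 3, in <module>
    m=near(W,p,.03,.05,.0705); q=W[m]; print('tcp',p.round(4),'cap',m.sum(),((q.min(0)+q.max(0))/2).round(4),np.ptp(q,0).round(4))
                                                                              ~~~~~^^^
ValueError: zero-size array to reduction operation minimum which has no identity
```

```bash
python3 -c "
import cv2
c=cv2.imread('pics/al_bluebell.png'); cv2.imwrite('pics/c7.png',cv2.resize(c[190:310,160:360],(800,480),interpolation=2))"
```

```text
(no output)
```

View pics/c7.png

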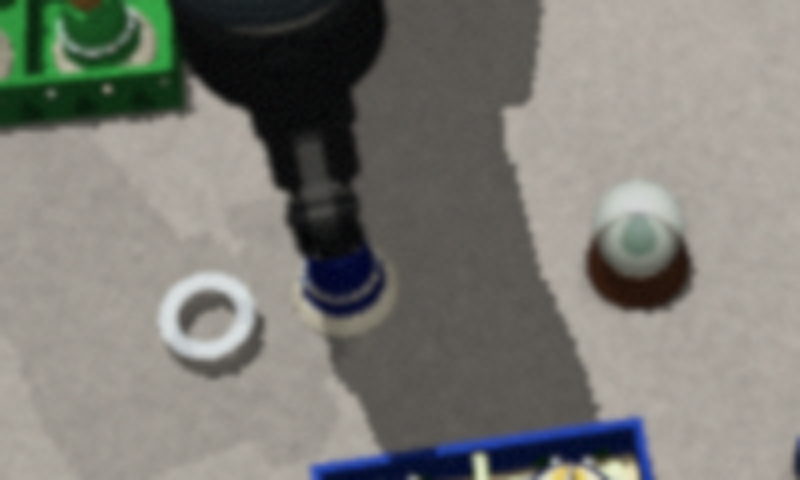

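The near finger covers the cap exactly, so the fingers are on line with the bell. Grasping.

Call:
drive_tool(steps=[[[0,0,0.25,0,-0.06],[0,0,0.25,0,-0.06],[0,0,0.15,0,-0.06],[0,0,0,0,-0.06],[0,0,0,0,-1],[0,0,0,0,-1],[0,0,0,0,-1],[0,0,0,0,-1]]], force=25)

```text
time_s: 23.75
ee_pos: [0.4342, -0.1378, 0.048]
tool_rot: [0.0, 1.0, 0.001, 0.0]
wrist_force: [-0.5, -0.6, 0.1]
gripper_width: 0.0132
```

Call:
drive_tool(steps=[[[0,0,0,0,-1],[0,0,-0.1,0,-1],[0,0,-0.3,0,-1],[0,0,-0.5,0,-1],[0,0,-0.5,0,-1],[0,0,-0.4,0,-1],[0,0,-0.2,0,-1],[0,0,0,0,-1]]])

```text
time_s: 24.55
ee_pos: [0.4348, -0.138, 0.1489]
tool_rot: [0.001, 1.0, 0.0, 0.001]
wrist_force: [-0.1, -0.0, -1.2]
gripper_width: 0.0134
```

Call:
drive_tool(steps=[[[0.07,-0.3,0,0,-1],[0.14,-0.6,0,0,-1],[0.19,-0.8,0,0,-1],[0.19,-0.8,0,0,-1],[0.19,-0.8,0,0,-1],[0.19,-0.8,0,0,-1],[0.19,-0.8,0,0,-1],[0.19,-0.8,0,0,-1]]])

```text
time_s: 25.35
ee_pos: [0.5007, 0.1487, 0.1464]
tool_rot: [0.0, 1.0, 0.001, -0.001]
wrist_force: [0.5, -0.9, 0.2]
gripper_width: 0.0134
```

Call:
drive_tool(steps=[[[0.19,-0.8,0,0,-1],[0.19,-0.8,0,0,-1],[0.19,-0.8,0,0,-1],[0.19,-0.8,0,0,-1],[0.13,-0.5,0,0,-1],[0.08,-0.3,0,0,-1],[0.03,-0.16,0,0,-1],[0,0,0,0,-1]]])

```text
time_s: 26.15
ee_pos: [0.5502, 0.3561, 0.1465]
tool_rot: [0.0, 1.0, 0.001, -0.001]
wrist_force: [-0.2, -0.1, -0.5]
gripper_width: 0.0132
```

Call:
drive_tool(steps=[[[0,0,0.3,0,-1],[0,0,0.5,0,-1],[0,0,0.5,0,-1],[0,0,0.35,0,-1],[0,0,0.15,0,-1],[0,0,0.08,0,-1],[0,0,0,0,-1],[0,0,0,0,-1]]])

```text
time_s: 26.95
ee_pos: [0.5516, 0.3559, 0.0548]
tool_rot: [-0.001, 1.0, 0.0, 0.001]
wrist_force: [0.6, -0.3, -0.9]
gripper_width: 0.0135
```

```bash
python3 - <<'E'
from look import *
c=shot('scene','scene6')
cv2.imwrite('pics/c8.png',cv2.resize(c['color'][215:335,440:600],(640,480),interpolation=2)); print(read_state()['ee_pos'])
E
```

```text
[0.55165708 0.35594365 0.0548381 ]
```

View pics/c8.png

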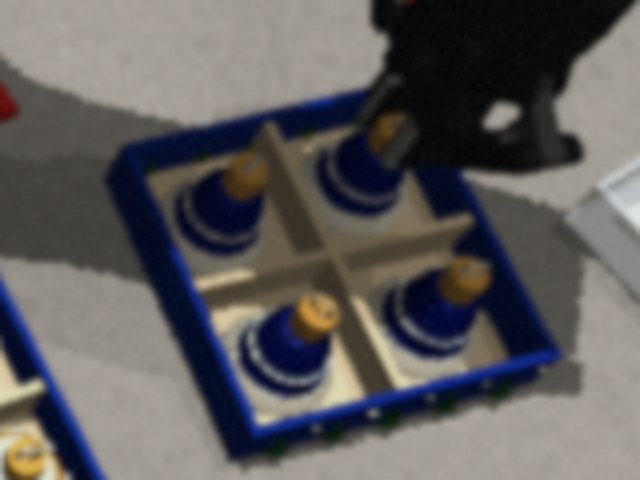

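The blue bell is over its cell. Setting it down, then backing off.

Call:
drive_tool(steps=[[[0,0,0.04,0,-1],[0,0,0.03,0,-1],[0,0,0,0,-1],[0,0,0,0,-0.2],[0,0,0,0,-0.1],[0,0,0,0,-0.06],[0,0,0,0,-0.06]]])

```text
time_s: 27.7
ee_pos: [0.551, 0.3554, 0.0501]
tool_rot: [0.0, 1.0, 0.001, -0.0]
wrist_force: [0.6, -0.4, -1.1]
gripper_width: 0.0402
```

Call:
drive_tool(steps=[[[0,0,-0.1,0,-0.06],[0,0,-0.5,0,-0.06],[0,0,-0.9,0,-0.06],[-0.3,0.3,-0.8,0,-0.06],[-0.6,0.5,-0.3,0,-0.06],[-0.6,0.5,0,0,-0.06],[0,0,0,0,-0.06],[0,0,0,0,-0.06]]])

```text
time_s: 28.5
ee_pos: [0.4762, 0.2899, 0.1809]
tool_rot: [0.0, 1.0, 0.0, 0.001]
wrist_force: [-0.0, -0.0, -0.3]
gripper_width: 0.04
```

```bash
python3 - <<'E'
from look import *
c=shot('scene','end'); W=world(c); W0=world(dict(np.load('pics/scene0.npz')))
for n,xy in dict(gold_ball=(.586,.143),blue_ball=(.567,-.132),gold_bell=(.594,-.346),blue_bell=(.552,.355),globe=(.4545,-.007)).items():
    lo,hi=(.052,.06) if n=='globe' else (.0555,.066)
    q=W[near(W,xy,.03,lo,hi)]; print(n,len(q),np.median(q,0).round(4),'max z',np.nanmax(W[near(W,xy,.03,0,.1)][:,2]).round(4))
    if n=='globe': print('  before',np.median(W0[near(W0,xy,.03,lo,hi)],0).round(4))
s=read_state(); print(s['time_s'],s['ee_pos'].round(3))
E
```

```text
gold_ball 68 [0.5892 0.1438 0.0612] max z 0.0714
blue_ball 75 [ 0.5686 -0.1308  0.0605] max z 0.074
gold_bell 93 [ 0.5965 -0.343   0.0606] max z 0.0707
blue_bell 72 [0.5543 0.3529 0.0608] max z 0.0727
globe 164 [ 0.4554 -0.0072  0.0551] max z 0.0609
  before [ 0.4548 -0.0071  0.0553]
28.55 [0.477 0.291 0.181]
```

View pics/end.png

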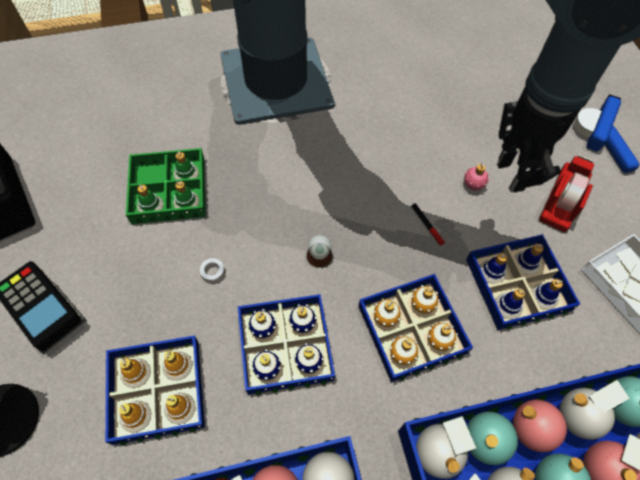

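All four cartons are full, every ornament is upright, and the globe hasn't moved. Handing in.

```bash
python3 -c "from station import *; print(close_job())"
```

```text
the job is handed in; nothing more can be done
None
```

I put all four ornaments back in their matching cartons in the order listed: gold ball, blue ball, gold bell, blue bell. Each was held by its cap and lowered to the cell floor before release. I handed the job in at about 28.6 s of the 93 s allowed.

- **Ornaments:** the last scene picture shows every carton full. Each placed ornament's cap is at the height expected if it stands upright on the cell floor, and within about 4 mm of its cell centre.
- **Snow globe:** it is where it was to within 1 mm, which is about as fine as the cameras measure. The pink ball, the ring and the green carton look unmoved too.
- **Forces:** the wrist readings I saw stayed below 2 N.
- **Disagreements:** the two cameras differed by 1–3 mm, so I aligned using where the fingers appeared in the picture. For the blue bell, the near finger hid the cap and the numeric alignment check failed. I checked that one by eye and the grasp held.

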